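# Find the rocking corner of the jig plate and press its shim flat

## Robot

A 7-joint arm with a two-finger parallel gripper is mounted at the origin on a cart in front of the work surface, level with it; the furniture and walls round the work are solid. World frame = base frame: x ahead of the robot, y to its left, z up, the work surface at z = 0. Lengths are in m, angles in rad, forces in N, time in s.
With the tool pointing down it reaches from about 0.425 to 0.925 m from the base axis. Payload 6.8 kg.
Tool frame: the origin (TCP) lies at the very end of the fingers, on their centre line; the grasp point (between the pads) lies 19 mm behind it; z points along the fingers, y is the line along which they close (so a half turn about z gives the same grasp; the last joint's range is limited). The gripper opens to 85 mm and grips with 20 to 120 N. Pads are 22 mm wide; open, the fingers measure 114 mm over their backs; the gripper's body (76 mm by 85 mm) begins 54 mm behind the grasp point. The pads swing forward as they close: fully open they stand 13 mm farther back than shut.
Start: joints at [-1.397, 0.477, 0.022, 1.555, -0.011, 1.109, -0.083], TCP at [0.188, 0.648, 0.231] pointing down, gripper open.
Joint ranges: [-2.96, 2.96], [-0.34, 2.1], [-1.41, 1.46], [0.24, 2.44], [-1.37, 4.51], [0.17, 1.92], [-2.96, 2.96]. Speed limits (rad/s): [2.39, 2.39, 3.14, 3.14, 3.14, 3.14, 3.14].

## Interface

Orientations are given as a rotation vector (axis times angle).
In Python, from bench import r gives the robot as it stands.
- The arm moves only by the tool play_rows, never from a script. Its argument "targets" is text: rows parted by semicolons, each of 5 numbers parted by spaces: the closure, from -1 (fully open) to 1 (shut), then the shift along the tool's x, y, z in m, then the turn about the tool's z in rad. In form: gripper dx dy dz spin; .... A call has 1 to 8 rows; each row is the pose to reach, as a shift and turn from the pose commanded when the call began, along the tool's axes at that moment; what a row does not reach only later rows make up. A row lasts 1/12 s, in which the tool goes at most 41.7 mm and 7.16 degrees, less where a joint would pass 70% of its speed; a pose out of reach is approached as far as the arm can. A call with a gripper value outside its range is refused whole. The fingers move at their own pace and stop on an object; "squeeze" is the grip in N (left out, the last holds). Time passes only in rows, so rows that repeat a pose let the fingers close. It gives the time, the measured TCP pose, the force, the opening and the grip force at its end, in the units of the state.
- r.get_obs(): the state, without advancing time (a new reading comes with each control period).
- r.grab_frame(name): name is "side" or "top" or "wrist"; returns the picture (400x640x3 uint8, red, green, blue); there is no depth.
- r.camera_info(name): a dict with "fov_y" (degrees; the focal length in pixels is half the picture's height over the tangent of half this angle, whatever the lens; pixels are square), "cx", "cy" (the principal point, pixels), "position" and "rotation" of the camera in the world. Camera axes: x right, y down, z forward; pixel columns grow to the right and rows downward; lengths in m; the calibration is good to about 2 mm. A picture is of the moment at which its call begins: read the wrist's pose just before it. camera_info takes no time and is no camera call; for the wrist camera it gives the pose at the moment of the call.
- r.hand_in(): hands the job in; it is judged then, once.
The state is a dict: "clock": time; "joints": joint angles; "qvel": joint speeds; "tau": joint torques, N m; "tcp_pos": TCP position; "orientation": TCP orientation; "contact_force": force on the tool from outside, world axes, zero at the start; "moment": the same for the moment, N m; "grip_width": finger opening in m; "gripper_force": force on a finger pad.
Only numpy, scipy, OpenCV 4.12 (cv2) and the standard library are available. Lean on these libraries where they do the work, as an engineer would, in place of code of your own. Each camera call takes 0.05 s, during which the arm holds its last target. There are 200 camera calls.

## Task

One corner of the square jig plate is not bedded and rocks. Press down on the plate's corners with a fingertip, one after another, until you find the one that gives, let go of it, then press the standing shim tab beyond that same corner down until it lies flat, leaving the other three tabs standing. Do not grasp or lift anything, and leave the loose nut, bolt and chisel where they are.

Things in the scene. Friction and masses are not known exactly. Their poses are not given: they have to be found in the camera images.
- jig_plate (a joint): tipping of the jig plate, rad: steel, 120 x 120 x 12 mm with cut corners, top level at 34 mm above the board. Three corners sit solid; the fourth has play. Pressed there, the whole plate tips about the diagonal through the two neighbouring corners, from 0 to a stop at 0.10 (that corner point sinks 5.6 mm): 1.2 N starts it, 4 N reaches the stop. Let go, it springs back to 0.
- corner_a (a point): point on the plate's top near corner A, 56 mm from the plate's centre and 19 mm in from the cut edge of the corner: the place to press that corner. Letters run anticlockwise seen from above; which one rocks can only be felt. The point's z axis is square to the plate top.
- corner_b (a point): point on the plate's top near corner B, 56 mm from the plate's centre and 19 mm in from the cut edge of the corner: the place to press that corner. Letters run anticlockwise seen from above; which one rocks can only be felt. The point's z axis is square to the plate top.
- corner_c (a point): point on the plate's top near corner C, 56 mm from the plate's centre and 19 mm in from the cut edge of the corner: the place to press that corner. Letters run anticlockwise seen from above; which one rocks can only be felt. The point's z axis is square to the plate top.
- corner_d (a point): point on the plate's top near corner D, 56 mm from the plate's centre and 19 mm in from the cut edge of the corner: the place to press that corner. Letters run anticlockwise seen from above; which one rocks can only be felt. The point's z axis is square to the plate top.
- tab_a (a point): where to press the steel shim tab beyond corner A: mid-width of its upper face, 30 mm from its hinge pin. Tab 25 mm wide, 4 mm thick, free end 45 mm from the pin; pin 82 mm from plate centre on the line through the corner, 31 mm above the board. Standing it leans outward 40 deg above level, end 62 mm high; flat, this point is 112 mm from plate centre, 33 mm high, 1 mm below plate top.
- tab_b (a point): where to press the steel shim tab beyond corner B: mid-width of its upper face, 30 mm from its hinge pin. Tab 25 mm wide, 4 mm thick, free end 45 mm from the pin; pin 82 mm from plate centre on the line through the corner, 31 mm above the board. Standing it leans outward 40 deg above level, end 62 mm high; flat, this point is 112 mm from plate centre, 33 mm high, 1 mm below plate top.
- tab_c (a point): where to press the steel shim tab beyond corner C: mid-width of its upper face, 30 mm from its hinge pin. Tab 25 mm wide, 4 mm thick, free end 45 mm from the pin; pin 82 mm from plate centre on the line through the corner, 31 mm above the board. Standing it leans outward 40 deg above level, end 62 mm high; flat, this point is 112 mm from plate centre, 33 mm high, 1 mm below plate top.
- tab_d (a point): where to press the steel shim tab beyond corner D: mid-width of its upper face, 30 mm from its hinge pin. Tab 25 mm wide, 4 mm thick, free end 45 mm from the pin; pin 82 mm from plate centre on the line through the corner, 31 mm above the board. Standing it leans outward 40 deg above level, end 62 mm high; flat, this point is 112 mm from plate centre, 33 mm high, 1 mm below plate top.
- shim_a (a joint): angle by which shim A has been pressed down from standing, rad; 0 to 0.05 at the start, stays where it is left (about 2.5 N at the tab point moves it). At the corner that rocks it goes down to 0.70, which is flat and level, against a solid stop; at a seated corner its nose has no gap to enter and it jams at 0.26.
- shim_b (a joint): angle by which shim B has been pressed down from standing, rad; 0 to 0.05 at the start, stays where it is left (about 2.5 N at the tab point moves it). At the corner that rocks it goes down to 0.70, which is flat and level, against a solid stop; at a seated corner its nose has no gap to enter and it jams at 0.26.
- shim_c (a joint): angle by which shim C has been pressed down from standing, rad; 0 to 0.05 at the start, stays where it is left (about 2.5 N at the tab point moves it). At the corner that rocks it goes down to 0.70, which is flat and level, against a solid stop; at a seated corner its nose has no gap to enter and it jams at 0.26.
- shim_d (a joint): angle by which shim D has been pressed down from standing, rad; 0 to 0.05 at the start, stays where it is left (about 2.5 N at the tab point moves it). At the corner that rocks it goes down to 0.70, which is flat and level, against a solid stop; at a seated corner its nose has no gap to enter and it jams at 0.26.
- nut: large brown steel hex nut, 46 x 52 x 24 mm, lying loose on the middle of the plate; origin at the centre of its underside. To be left there.
- bolt: brown steel hex-head bolt, 34 x 89 x 30 mm, lying loose on the board 130 mm from the plate's centre, off the middle of one side; origin under its centre.
- chisel: grey cold chisel, 20 x 158 x 16 mm, lying loose on the board 135 mm from the plate's centre, off the opposite side to the bolt; origin under its centre.
Not all that is in view belongs to the job. What is meant by the nut is not red, and is the larger of those in its own colour.

How it is judged:
By the outcome, as a careful person would: the job done as asked, in the order asked, and still so for the second after the job is handed in, with the robot touching nothing.
It also fails if it takes over 45 s, if anything falls off the work surface, if the arm or the gripper's body presses on something with over 40 N, if the wrist force passes 120 N, or if a joint passes its speed limit or range.

## Working session

There is one attempt and no reset: what is moved stays moved. The work goes in short steps, Python scripts to look and compute and a tool call to move; the robot and the scene stay as the last step left them, time stands still between calls to the robot, and variables do not carry over. Pictures are saved under pics/ and viewed, at most 10 in all, crops included, and the job is handed in when it is done.

Besides the shell and the picture viewer there is one more tool, called after "Call:" by a JSON object that holds its "name" and its "arguments", one argument or row to a line. play_rows: Moves the arm, as the interface text tells. Its arguments: {"type":"object","properties":{"targets":{"type":"string"},"squeeze":{"type":"number"}},"required":["targets"]}

```bash
mkdir -p pics; ls; python3 - <<'E'
from bench import r
import cv2
o=r.get_obs()
for k in ("clock","tcp_pos","orientation","contact_force","grip_width"): print(k,o[k])
for n in ("top","side"):
    print(n,r.camera_info(n)); cv2.imwrite(f"pics/{n}0.png",r.grab_frame(n)[:,:,::-1])
E
```

```text
pics
clock 0.0
tcp_pos [0.1875474  0.64781756 0.23031861]
orientation [-4.41094522e-01 -3.11036037e+00  2.85502906e-03]
contact_force [ 0.06462141 -1.08563329 -0.53081074]
grip_width 0.08544843057380763
top {'fov_y': 44.51763541800595, 'cx': 312.55057169795276, 'cy': 196.5431518116213, 'position': array([0.28573114, 0.05601729, 1.10647906]), 'rotation': array([-2.1732014 ,  2.04836976, -0.22054488])}
side {'fov_y': 42.16642822775173, 'cx': 327.4421771063996, 'cy': 195.78719116905071, 'position': array([ 0.48687301, -0.79501593,  0.60027503]), 'rotation': array([-2.14428312,  0.03219112, -0.02965373])}
```

View pics/top0.png

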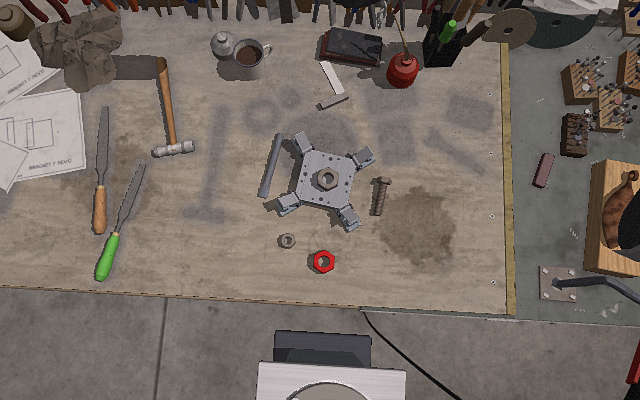

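View pics/side0.png

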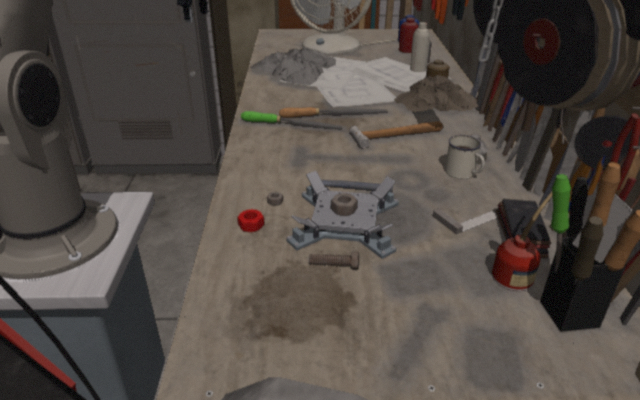

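```bash
cat > h.py <<'E'
import numpy as np, cv2
from scipy.spatial.transform import Rotation as R
from bench import r
def cam(n):
    i=r.camera_info(n); f=200/np.tan(np.radians(i["fov_y"])/2)
    return f,i["cx"],i["cy"],np.array(i["position"]),R.from_rotvec(i["rotation"]).as_matrix()
def ray(n,u,v,z):
    f,cx,cy,p,M=cam(n); d=M@np.array([(u-cx)/f,(v-cy)/f,1]); return p+d*(z-p[2])/d[2]
def proj(n,P):
    f,cx,cy,p,M=cam(n); q=M.T@(np.array(P)-p); return np.array([cx+f*q[0]/q[2],cy+f*q[1]/q[2]])
E
python3 - <<'E'
from h import *
im=cv2.imread("pics/top0.png")
c=im[115:265,240:420]; cv2.imwrite("pics/crop.png",cv2.resize(c,None,fx=4,fy=4,interpolation=cv2.INTER_CUBIC))
print(ray("top",326,179,0.034),ray("top",380,196,.015),ray("top",271,165,.01))
E
```

```text
[0.55441751 0.03474623 0.034     ] [ 0.52662257 -0.09095729  0.015     ] [0.58622298 0.1636435  0.01      ]
```

View pics/crop.png

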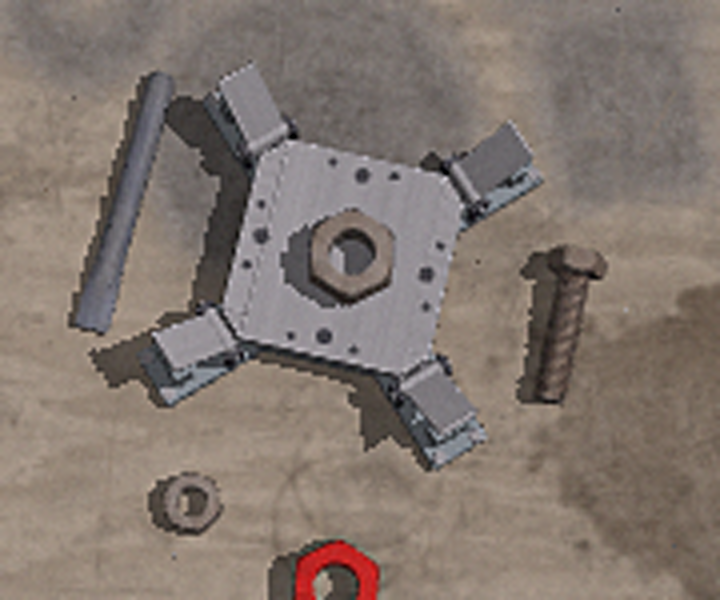

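```bash
cat >> h.py <<'E'
big=[(362,175),(261,236),(323,337),(426,274)]  # top,left,bottom,right in crop: anticlockwise
H=np.array([ray("top",240+u/4,115+v/4,.034) for u,v in big]); C=H.mean(0)
v=(H[0]-H[2])[:2]; w=(H[1]-H[3])[:2]; a0=np.arctan2(v[1],v[0]); a1=np.arctan2(w[1],w[0])-np.pi/2
ang=(a0+a1)/2
A=[ang+np.pi/4+k*np.pi/2 for k in range(4)]   # 0=TL,1=BL,2=BR,3=TR in top picture
def pt(k,rad,z): return np.array([C[0]+rad*np.cos(A[k]),C[1]+rad*np.sin(A[k]),z])
def togo(P):
    o=r.get_obs(); M=R.from_rotvec(o["orientation"]).as_matrix(); return M.T@(np.array(P)-o["tcp_pos"])
E
python3 - <<'E'
from h import *
np.set_printoptions(precision=4,suppress=True)
print(C,np.degrees([a0,a1]),np.linalg.norm(v)/2,np.linalg.norm(w)/2)
im=cv2.imread("pics/top0.png"); c=cv2.resize(im[115:265,240:420],None,fx=4,fy=4,interpolation=cv2.INTER_CUBIC)
for k in range(4):
    print(k,pt(k,.056,.034),pt(k,.112,.033),np.degrees(A[k])%360)
    for q,z,col in((.056,.034,(0,255,0)),(.075,.034,(255,0,0)),(.082,.031,(0,0,255)),(.082+.045*np.cos(.698),.062,(0,255,255))):
        p=(proj("top",pt(k,q,z))-[240,115])*4; cv2.circle(c,tuple(int(x) for x in p),4,col,-1)
cv2.imwrite("pics/ov.png",c)
o=r.get_obs(); print(R.from_rotvec(o["orientation"]).as_matrix()); print(togo([C[0],C[1],.15]))
i=r.camera_info("wrist"); print(i)
E
```

```text
[0.5549 0.0353 0.034 ] [-10.104   -9.9253] 0.048497437178187414 0.047857959279794395
0 [0.6008 0.0674 0.034 ] [0.6467 0.0995 0.033 ] 34.98533832477884
1 [0.5228 0.0812 0.034 ] [0.4907 0.1271 0.033 ] 124.98533832477882
2 [0.509  0.0032 0.034 ] [ 0.4631 -0.0289  0.033 ] 214.98533832477884
3 [ 0.587  -0.0106  0.034 ] [ 0.6191 -0.0564  0.033 ] 304.98533832477887
[[-0.9606  0.2781 -0.0004]
 [ 0.2781  0.9606 -0.0016]
 [-0.0001 -0.0016 -1.    ]]
[-0.5232 -0.4861  0.0813]
{'fov_y': 59.73693205964894, 'cx': 317.2573862668173, 'cy': 198.1170946986978, 'position': array([0.1186, 0.6692, 0.3738]), 'rotation': array([2.3169, 1.7435, 0.2512])}
```

View pics/ov.png

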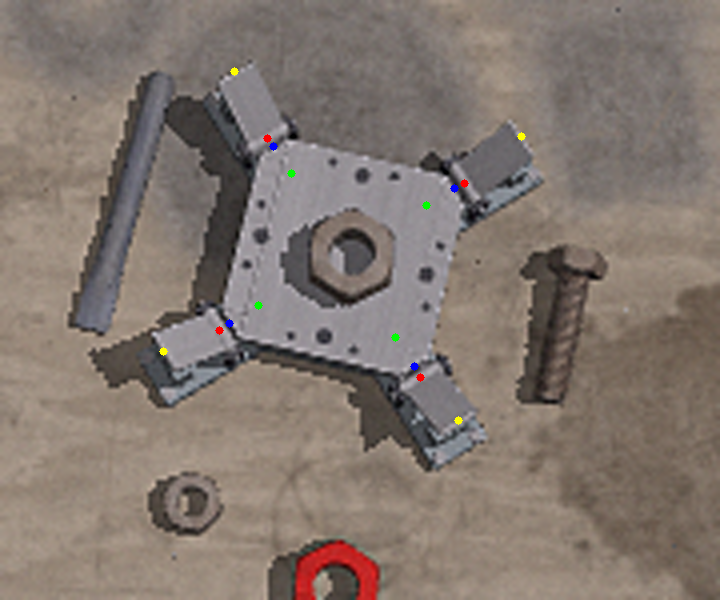

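Call:
{"name": "play_rows", "arguments": {
  "targets": "1 -0.03 -0.028 0 0; 1 -0.06 -0.056 0 0; 1 -0.09 -0.084 0 0; 1 -0.12 -0.112 0 0; 1 -0.15 -0.14 0 0; 1 -0.18 -0.168 0 0; 1 -0.21 -0.196 0 0; 1 -0.24 -0.224 0 0"
}}

```text
clock: 0.77
tcp_pos: [0.3564, 0.3644, 0.2311]
orientation: [-0.441, -3.11, 0.0]
contact_force: [1.0, 0.5, -0.3]
grip_width: 0.0004
gripper_force: 0.0
```

Call:
{"name": "play_rows", "arguments": {
  "targets": "1 -0.03 -0.028 0 0.1; 1 -0.06 -0.056 0 0.2; 1 -0.09 -0.084 0 0.3; 1 -0.12 -0.112 0 0.4; 1 -0.15 -0.14 0 0.5; 1 -0.18 -0.168 0 0.6; 1 -0.21 -0.196 0 0.68; 1 -0.24 -0.224 0 0.68"
}}

```text
clock: 1.43
tcp_pos: [0.5246, 0.0827, 0.2312]
orientation: [-1.459, -2.782, -0.0]
contact_force: [0.4, 0.8, 0.2]
grip_width: -0.0001
gripper_force: 0.0
```

```bash
python3 - <<'E'
from h import *
np.set_printoptions(precision=4,suppress=True)
o=r.get_obs(); print(o["clock"],o["tcp_pos"],o["contact_force"],o["joints"],o["grip_width"])
for k in range(4): print(k,togo(pt(k,.056,.034)))
E
```

```text
1.4333 [0.5246 0.0827 0.2312] [0.4301 0.7849 0.1932] [-0.629   0.249   0.4234  1.9217 -0.1211  0.9957  0.4539] -0.00014590136801976073
0 [-0.0559  0.054   0.1972]
1 [-0.0003 -0.0023  0.1972]
2 [-0.0566 -0.058   0.1972]
3 [-0.1123 -0.0017  0.1972]
```

Call:
{"name": "play_rows", "arguments": {
  "targets": "1 0 -0.002 0.035 0; 1 0 -0.002 0.07 0; 1 0 -0.002 0.105 0; 1 0 -0.002 0.135 0; 1 0 -0.002 0.16 0; 1 0 -0.002 0.18 0; 1 0 -0.002 0.19 0; 1 0 -0.002 0.19 0"
}}

```text
clock: 2.1
tcp_pos: [0.5209, 0.0831, 0.0392]
orientation: [-1.452, -2.783, 0.005]
contact_force: [0.0, 0.3, -0.3]
grip_width: -0.0001
gripper_force: 0.0
```

Call:
{"name": "play_rows", "arguments": {
  "targets": "1 0 0 0.002 0; 1 0 0 0.004 0; 1 0 0 0.005 0; 1 0 0 0.006 0; 1 0 0 0.006 0"
}}

```text
clock: 2.52
tcp_pos: [0.523, 0.0836, 0.0359]
orientation: [1.453, 2.785, 0.002]
contact_force: [0.3, 0.6, 0.3]
grip_width: 0.0
gripper_force: 0.0
```

Call:
{"name": "play_rows", "arguments": {
  "targets": "1 0 0 0.001 0; 1 0 0 0.002 0; 1 0 0 0.002 0; 1 0 0 0.002 0"
}}

```text
clock: 2.85
tcp_pos: [0.5229, 0.0836, 0.0341]
orientation: [1.453, 2.785, 0.001]
contact_force: [-1.2, -0.1, 7.4]
grip_width: -0.0002
gripper_force: 4.1
```

Call:
{"name": "play_rows", "arguments": {
  "targets": "1 0 0 0.001 0; 1 0 0 0.001 0; 1 0 0 0.001 0"
}}

```text
clock: 3.1
tcp_pos: [0.5229, 0.0836, 0.034]
orientation: [-1.454, -2.785, -0.002]
contact_force: [-5.3, -0.2, 19.6]
grip_width: 0.0
gripper_force: 9.9
```

Call:
{"name": "play_rows", "arguments": {
  "targets": "1 0 0 0.001 0; 1 0 0 0.001 0; 1 0 0 0.001 0"
}}

```text
clock: 3.35
tcp_pos: [0.523, 0.0836, 0.0339]
orientation: [-1.454, -2.784, -0.003]
contact_force: [-9.0, -0.8, 32.0]
grip_width: 0.0001
gripper_force: 15.7
```

Call:
{"name": "play_rows", "arguments": {
  "targets": "1 0 0 -0.01 0; 1 0 0 -0.035 0; 1 -0.02 0.02 -0.035 0; 1 -0.045 0.044 -0.035 0; 1 -0.055 0.056 -0.035 0; 1 -0.056 0.056 -0.03 0; 1 -0.056 0.056 -0.01 0; 1 -0.056 0.056 -0.006 0"
}}

```text
clock: 4.02
tcp_pos: [0.5982, 0.0694, 0.0348]
orientation: [-1.451, -2.782, 0.004]
contact_force: [-0.3, -0.1, 0.3]
grip_width: 0.0002
gripper_force: 0.0
```

Call:
{"name": "play_rows", "arguments": {
  "targets": "1 0 0 0 0; 1 0 0 0.002 0; 1 0 0 0.003 0; 1 0 0 0.004 0; 1 0 0 0.005 0; 1 0 0 0.005 0; 1 0 0 0.005 0"
}}

```text
clock: 4.6
tcp_pos: [0.6008, 0.0699, 0.0327]
orientation: [1.453, 2.785, 0.001]
contact_force: [-0.5, 0.5, 2.3]
grip_width: -0.0002
gripper_force: 1.1
```

Call:
{"name": "play_rows", "arguments": {
  "targets": "1 0 0 0.001 0; 1 0 0 0.001 0; 1 0 0 0.001 0"
}}

```text
clock: 4.85
tcp_pos: [0.6009, 0.07, 0.0316]
orientation: [1.453, 2.785, 0.001]
contact_force: [0.1, 2.0, 3.4]
grip_width: 0.0001
gripper_force: 1.5
```

Call:
{"name": "play_rows", "arguments": {
  "targets": "1 0 0 0.001 0; 1 0 0 0.002 0; 1 0 0 0.002 0; 1 0 0 0.002 0"
}}

```text
clock: 5.18
tcp_pos: [0.6012, 0.0701, 0.0295]
orientation: [1.452, 2.785, 0.002]
contact_force: [2.0, 3.1, 3.8]
grip_width: -0.0003
gripper_force: 2.2
```

Call:
{"name": "play_rows", "arguments": {
  "targets": "1 0 0 0.001 0; 1 0 0 0.002 0; 1 0 0 0.002 0; 1 0 0 0.002 0"
}}

```text
clock: 5.52
tcp_pos: [0.6013, 0.0701, 0.0285]
orientation: [1.453, 2.785, 0.003]
contact_force: [-0.1, 3.7, 14.0]
grip_width: -0.0004
gripper_force: 6.6
```

Call:
{"name": "play_rows", "arguments": {
  "targets": "1 0 0 -0.003 0; 1 0 0 -0.006 0; 1 0 0 -0.01 0; 1 0 0 -0.03 0; 1 0 0 -0.06 0; 1 0 0.02 -0.06 0; 1 0 0.05 -0.06 0; 1 0 0.052 -0.06 0"
}}

```text
clock: 6.18
tcp_pos: [0.6459, 0.1023, 0.0877]
orientation: [1.449, 2.786, 0.004]
contact_force: [-0.2, 0.8, -0.1]
grip_width: 0.0002
gripper_force: 0.0
```

```bash
python3 - <<'E'
from h import *
np.set_printoptions(precision=4,suppress=True)
o=r.get_obs(); print(o["clock"],o["tcp_pos"],o["contact_force"])
print(togo(pt(0,.109,.033)))
a=r.grab_frame("top")[100:250,240:420,::-1]
b=r.grab_frame("side")[150:270,270:420,::-1]
cv2.imwrite("pics/h.png",np.hstack([cv2.resize(a,(480,400)),cv2.resize(b,(320,400))]))
E
```

```text
6.1833 [0.6459 0.1023 0.0877] [-0.2245  0.8045 -0.0929]
[-0.0026 -0.0041  0.0546]
```

View pics/h.png

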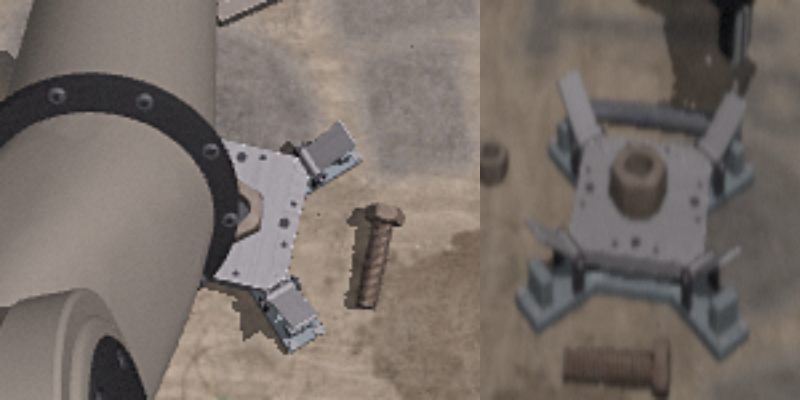

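Call:
{"name": "play_rows", "arguments": {
  "targets": "1 -0.002 -0.004 0.01 0; 1 -0.002 -0.004 0.02 0; 1 -0.002 -0.004 0.026 0; 1 -0.002 -0.004 0.03 0; 1 -0.002 -0.004 0.034 0; 1 -0.002 -0.004 0.037 0; 1 -0.002 -0.004 0.04 0; 1 -0.002 -0.004 0.04 0"
}}

```text
clock: 6.95
tcp_pos: [0.6412, 0.0954, 0.0471]
orientation: [1.453, 2.785, 0.0]
contact_force: [0.3, -0.6, -0.0]
grip_width: -0.0
gripper_force: 0.0
```

Call:
{"name": "play_rows", "arguments": {
  "targets": "1 0 0 0.003 0; 1 0 0 0.006 0; 1 0 0 0.009 0; 1 0 0 0.011 0; 1 0 0 0.012 0; 1 0 0 0.013 0; 1 0 0 0.013 0"
}}

```text
clock: 7.53
tcp_pos: [0.641, 0.0954, 0.0341]
orientation: [-1.453, -2.785, 0.0]
contact_force: [0.9, 0.3, 1.3]
grip_width: -0.0003
gripper_force: 0.7
```

Call:
{"name": "play_rows", "arguments": {
  "targets": "1 0 0 0.001 0; 1 0 0 0.002 0; 1 0 0 0.002 0; 1 0 0 0.002 0"
}}

```text
clock: 7.87
tcp_pos: [0.6411, 0.0954, 0.033]
orientation: [-1.453, -2.785, -0.001]
contact_force: [-0.7, 1.3, 7.8]
grip_width: 0.0002
gripper_force: 4.1
```

Call:
{"name": "play_rows", "arguments": {
  "targets": "1 0 0 0.001 0; 1 0 0 0.001 0; 1 0 0 0.001 0"
}}

```text
clock: 8.12
tcp_pos: [0.6411, 0.0955, 0.0329]
orientation: [-1.453, -2.785, -0.001]
contact_force: [-4.0, 0.1, 15.6]
grip_width: 0.0
gripper_force: 7.6
```

Call:
{"name": "play_rows", "arguments": {
  "targets": "1 0 0 -0.01 0; 1 0 0 -0.04 0; 1 0 0 -0.08 0; 1 0 0 -0.12 0; 1 0 0.04 -0.14 0; 1 0 0.08 -0.14 0; 1 0 0.12 -0.14 0; 1 0 0.12 -0.14 0"
}}

```text
clock: 8.78
tcp_pos: [0.7427, 0.171, 0.1699]
orientation: [1.444, 2.79, 0.005]
contact_force: [-1.8, 0.9, -0.6]
grip_width: -0.0005
gripper_force: 0.0
```

Call:
{"name": "play_rows", "arguments": {
  "targets": "1 0.03 0.03 0 0; 1 0.06 0.06 0 0; 1 0.09 0.09 0 0; 1 0.12 0.12 0 0; 1 0.15 0.15 0 0; 1 0.15 0.15 0 0; 1 0.15 0.15 0 0; 1 0.15 0.15 0 0"
}}

```text
clock: 9.45
tcp_pos: [0.776, 0.3723, 0.1699]
orientation: [-1.452, -2.785, 0.005]
contact_force: [-0.4, -0.9, 0.2]
grip_width: 0.0001
gripper_force: 0.0
```

```bash
python3 - <<'E'
from h import *
o=r.get_obs(); print(o["clock"],o["tcp_pos"],o["contact_force"],abs(o["qvel"]).max())
a=r.grab_frame("top")[100:250,240:420,::-1]
b=r.grab_frame("side")[150:270,270:420,::-1]
cv2.imwrite("pics/f.png",np.hstack([cv2.resize(a,(400,400)),cv2.resize(b,(400,400))]))
E
```

```text
9.45 [0.77595796 0.3722938  0.16988683] [-0.39605375 -0.93860804  0.17982933] 0.029867135804508137
```

View pics/f.png

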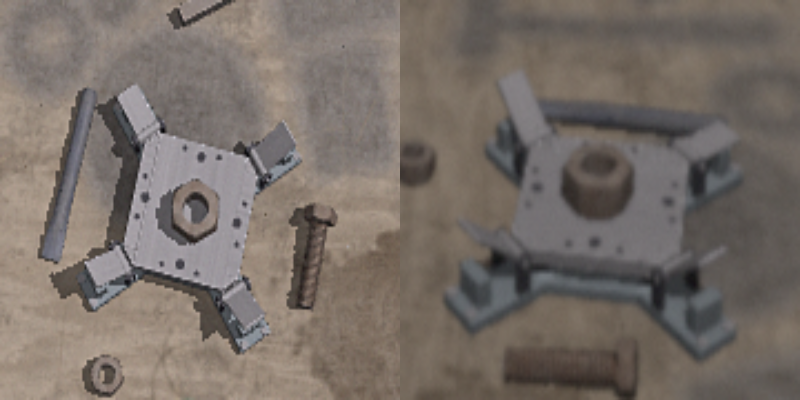

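```bash
python3 - <<'E'
from h import *
im=r.grab_frame("side")[:,:,::-1].copy(); x0,y0,s=360,170,8
c=cv2.resize(im[y0:y0+60,x0:x0+50],None,fx=s,fy=s,interpolation=cv2.INTER_CUBIC); d=c.copy()
t=np.array([-np.sin(A[0]),np.cos(A[0]),0])*.0125
for th,col in((0,(0,0,255)),(.35,(0,255,255)),(.70,(0,255,0))):
    e=.698-th; L=[]
    for rad in(0,.045):
        b=pt(0,.082+rad*np.cos(e)-.002*np.sin(e),.031+rad*np.sin(e)+.002*np.cos(e))
        L+=[b-t,b+t] if rad==0 else [b+t,b-t]
    p=np.array([(proj("side",q)-[x0,y0])*s for q in L]).astype(int)
    cv2.polylines(d,[p],True,col,1)
cv2.imwrite("pics/g.png",np.hstack([c,d]))
E
```

```text
(no output)
```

View pics/g.png

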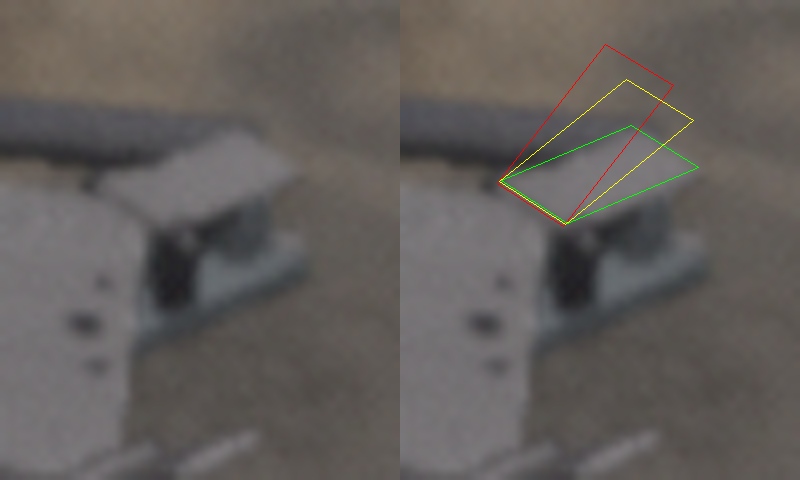

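The tab now coincides with the flat outline (green), with its end at about (665,148) in the right half of the crop. The other three tabs still stand, and the nut, bolt and chisel have not moved.

```bash
python3 -c "
from bench import r
print(r.hand_in())"
```

```text
the job is handed in; nothing more can be done
None
```

The job is done and handed in: of the two corners I pressed, the second (far left, seen from the robot) gave and reached its stop, so I let it go and pressed its shim tab flat. The other three tabs still stand, and the nut, bolt and chisel are where they were.

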